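Switch the water-stone sharpener off and hold its cover open

TASK

The water-stone sharpener on the bench was left switched on, and I want to lift its stone out: turn the selector knob on the motor housing to off (the painted ring), without running on into reverse, and only then raise the round steel cover by its black handle and hold it open at 60 degrees, where I can get at the stone and the cover still shields the motor from drips. The cover falls shut by itself, so never let it drop, and finish while you are still holding it still at that angle. Leave the dropper bottle, the wax tin, the whetstone and the gouge beside the machine where they are.

Things in the scene. Friction and masses are not known exactly. Their poses are not given: they have to be found in the camera images.
- sharpener: bench-top sharpener, fixed, its place and yaw vary. Origin on the bench at mid-machine; x points away from the robot, y to its left, z up. Right: round water pan, 206 mm across, centre at y = -70 mm, with a flat stone under a round steel cover. Left: grey box-shaped motor housing, 170 mm (x) by 136 mm, y = 59 to 195 mm, flat top at 122 mm
- selector_top (a point): centre of the selector knob's grip bar, on the knob's upright axis, at (25, 127, 144) mm in the machine's frame; axes are the machine's and do not turn with the knob. Black knob: a 47 mm disc carrying an upright bar 45 mm long, 12.5 wide, 20 high (10 mm above to 10 below this point), pinched across its width from above; a white line on one end is the pointer
- selector (a joint): knob angle, rad, growing clockwise from above. Sprung clicks 40 degrees apart, marks in white: short bar -0.70 reverse; ring 0 off; one dot 0.70 slow; two dots 1.40 fast. At 0 the pointer points along the machine's -x (front) and the bar lies along x. A click takes about 0.12 N m; past half way it snaps to the next. Stops at -0.80, 1.50. Found at slow or fast
- cover_handle (a point): centre of the cover's black barrel handle, 26 mm thick, 46 long, sticking out of the cover's free edge (along the machine's -y when shut); 22 mm to its outer end, 30 mm to the steel bracket at the cover's edge. Shut: (0, -210, 100) mm in the machine's frame, only bench below. Moves with the cover: its y runs along the handle to the hinge, 255 mm away
- cover_hinge (a point): middle of the cover's hinge pin, between pan and motor housing, at (0, 45, 100) mm in the machine's frame; the pin runs along the machine's x. Axes as the machine's
- cover (a joint): cover's opening angle, rad: 0 = shut, level; grows as the handle rises and swings over towards the motor housing; 1.047 = 60 degrees; stop at 1.75. Round steel disc 212 mm across, about 0.4 kg, with a light closing spring; falls shut by itself when let go; holding takes 1 to 4 N at the handle
- oil_bottle: small brown dropper bottle with a black cap, 33 mm across, 102 mm high, standing close to the left end of the motor housing; origin under its centre; a bystander
- dressing_stone: flat whetstone on its wooden base, 66 x 190 x 43 mm, lying to the right of the machine (it is for the colleague's use); a bystander
- gouge: carving gouge with a wooden handle, 24 x 199 x 25 mm, lying to the right, nearer the robot; a bystander
- wax_tin: round white tin, 68 mm across, 43 mm high, to the left of the machine; a bystander

How it is judged:
On the way, in this order (a step that is already met when the one before it is completed fails the run):
1. the selector has clicked home at off with the cover still shut (value of joint selector between -0.2 and 0.2 rad and value of joint cover below 0.1 rad), for 0.2 s.
2. the cover is raised to 60 degrees and held by the robot (value of joint selector between -0.2 and 0.2 rad and value of joint cover between 0.925 and 1.169 rad and contact force between any of the fingers, the arm and cover above 0.3 N), for 0.3 s.
At the end, for the whole second after the job is handed in: The selector rests within 0.2 rad of off (0), and the cover stands still at 60 degrees, give or take 7 (0.925 to 1.169 rad), carried by the robot (contact force over 0.3 N) through the last second (all of step 2 and velocity of joint cover between -0.05 and 0.05 rad/s); the arm keeps its last pose, push and grip.
It fails at once if the cover is lifted (over 0.15 rad) while the selector is not at off (value of joint cover above 0.15 rad and not (value of joint selector between -0.3 and 0.3 rad)).
It fails at once if the selector is turned past off into reverse (below -0.4 rad) (value of joint selector below -0.4 rad).
It fails at once if the cover is let drop (it falls faster than 2 rad/s) (velocity of joint cover below -2 rad/s).
It fails at once if a bystander is shifted by more than 30 mm (distance of any of oil_bottle, dressing_stone, gouge, wax_tin from where it was at the start of the episode above 0.03 m).
It also fails if it takes over 51 s, if anything falls off the work surface, if the arm or the gripper's body presses on something with over 40 N, if the wrist force passes 120 N, or if a joint passes its speed limit or range.

ROBOT

A 6-joint arm with a two-finger parallel gripper is mounted at the origin on the work surface; the furniture and walls round the work are solid. World frame = base frame: x ahead of the robot, y to its left, z up, the work surface at z = 0. Lengths are in m, angles in rad, forces in N, time in s.
With the tool pointing down it reaches from about 0.275 to 0.85 m from the base axis. Payload 19 kg.
Tool frame: the origin (TCP) lies at the very end of the fingers, on their centre line; the grasp point (between the pads) lies 19 mm behind it (robot.grasp_offset is the z of the grasp point in the tool frame, in m); z points along the fingers, y is the line along which they close (so a half turn about z gives the same grasp; the last joint's range is limited). The gripper opens to 85 mm and grips with 20 to 120 N. Pads are 22 mm wide; open, the fingers measure 114 mm over their backs; the gripper's body (76 mm by 85 mm) begins 54 mm behind the grasp point. The pads swing forward as they close: fully open they stand 13 mm farther back than shut.
Start: joints at [1.123, 0.15, 1.437, -0, 1.554, -0.134], TCP at [0.177, 0.547, 0.231] pointing down, gripper open.
Joint ranges: [-2.8, 2.8], [-0.68, 2.1], [0.12, 2.68], [-1.39, 4.53], [0.16, 2.79], [-2.81, 2.81]. Speed limits (rad/s): [1.89, 1.89, 2.22, 3.01, 3.01, 3.01].

INTERFACE

Orientations are given as a unit quaternion [x, y, z, w].
In Python, from station import robot gives the robot as it stands. The module is installed in compiled form; this text tells all that it offers.
- The arm moves only by the tool send_rows, never from a script. Its argument "rows" is a list that holds one entry, the list of rows, each a list of 6 numbers: the shift along the tool's x, y, z in units of 0.25 m (1.0 is 0.25 m), then the turn, a rotation vector about the tool's x, y, z in units of 45 degrees (1.0 is 45 degrees). A call has 1 to 12 rows; each row is the pose to reach, as a shift and turn from the pose commanded when the call began, along the tool's axes at that moment; what a row does not reach only later rows make up. A row lasts 1/12 s, in which the tool goes at most 41.7 mm and 7.16 degrees, less where a joint would pass 70% of its speed; a pose out of reach is approached as far as the arm can. A call with a number of a shift or a turn outside -1 to 1 is refused whole. A call with a gripper value outside its range is refused whole. "jaw" is the opening, from 0 (shut) to 1 (fully open), set as the call begins (left out, the last holds). The fingers move at their own pace and stop on an object; "squeeze" is the grip in N (left out, the last holds). Time passes only in rows, so rows that repeat a pose let the fingers close. It gives the time, the measured TCP pose, the force, the opening and the grip force at its end, in the units of the state.
- robot.get_obs(): the state, without advancing time (a new reading comes with each control period).
- robot.grab_frame(name): name is "scene" or "top" or "wrist"; returns the picture (420x560x3 uint8, red, green, blue); there is no depth.
- robot.calibration(name): a dict with "camera_matrix" (3x3 intrinsics, pixels), "k1" (the pictures are not rectified: a ray, as slopes to the right and down, at radius r is drawn at 1 + k1 r^2 times it, then the intrinsics apply), "origin" and "rotation" of the camera in the world. Camera axes: x right, y down, z forward; pixel columns grow to the right and rows downward; lengths in m; the calibration is good to about 2 mm. A picture is of the moment at which its call begins: read the wrist's pose just before it. calibration takes no time and is no camera call; for the wrist camera it gives the pose at the moment of the call.
- robot.sign_off(): hands the job in; it is judged then, once.
Trained networks look in the newest picture that a camera, given by its name, has taken for a name from the list of things; names that differ only in an ending like _2 or _b are one class to them, and where a whole thing is asked for, a point or a joint stands for the part that bears it (a point fixed in the world has none). Each returns a list of dicts, best first, with "p" (0 to 1); they miss things now and then, are a little off and sometimes report something else, mostly with a low value. They report only what shows in the picture. A call takes as long as a camera call.
- robot.silhouettes(camera, target): "pixels" (420x560 bool, what is visible of it) and "uv" ([column, row] in pixels, amid what is visible of it).
The state is a dict: "time_s": time; "qpos": joint angles; "qd": joint speeds; "tau": joint torques, N m; "position": TCP position; "eef_rot": TCP orientation; "contact_force": force on the tool from outside, world axes, zero at the start; "ft_torque": the same for the moment, N m; "width": finger opening in m; "grasp_force": force on a finger pad.
Only numpy, scipy, OpenCV 4.12 (cv2) and the standard library are available. Lean on these libraries where they do the work, as an engineer would, in place of code of your own. Each camera call takes 0.05 s, during which the arm holds its last target. There are 200 camera calls.

## Working session

There is one attempt and no reset: what is moved stays moved. The work goes in short steps, Python scripts to look and compute and a tool call to move; the robot and the scene stay as the last step left them, time stands still between calls to the robot, and variables do not carry over. Pictures are saved under pics/ and viewed, at most 10 in all, crops included, and the job is handed in when it is done.

Besides the shell and the picture viewer there is one more tool, called after "Call:" as a command line: name --argument value ..., lists and objects as JSON in quotes. send_rows: Moves the arm, as the interface text tells. Its arguments: {"type":"object","properties":{"rows":{"type":"array"},"jaw":{"type":"number"},"squeeze":{"type":"number"}},"required":["rows"]}

```bash
mkdir -p pics; python3 - <<'E'
from station import robot
import cv2,numpy as np
for c in ("scene","top"):
    im=robot.grab_frame(c); cv2.imwrite(f"pics/{c}0.png",im[:,:,::-1])
    k=robot.calibration(c); print(c,np.array(k["origin"]).round(3),np.array(k["rotation"]).round(3).tolist(),k["camera_matrix"],k["k1"])
    for t in ("sharpener","selector_top","cover_handle","selector","cover","oil_bottle","wax_tin","dressing_stone","gouge"):
        try:
            for d in robot.silhouettes(c,t)[:2]: 
                ys,xs=np.nonzero(d["pixels"]); print(t,round(d["p"],2),np.round(d["uv"]),xs.min(),xs.max(),ys.min(),ys.max())
        except Exception as e: print(t,e)
print(robot.get_obs(),robot.grasp_offset)
E
```

```text
scene [-0.54   0.88   0.992] [-0.338, 0.813, -0.439, 0.179] [[506.0998399    0.         287.26195309]
 [  0.         506.0998399  203.42358552]
 [  0.           0.           1.        ]] -0.10961201323484279
sharpener 0.56 [285. 209.] 229 339 171 252
selector_top 0.74 [287. 210.] 229 341 171 253
cover_handle 0.5 [286. 210.] 230 340 171 252
selector 0.49 [257. 198.] 249 263 189 203
selector 0.42 [284. 211.] 230 339 172 252
cover 0.94 [306. 186.] 273 339 171 206
cover 0.45 [283. 210.] 230 339 171 252
oil_bottle 0.53 [229. 231.] 223 233 217 244
wax_tin 0.36 [285. 212.] 230 340 170 253
dressing_stone 0.73 [364. 182.] 339 385 168 196
dressing_stone 0.55 [385. 203.] 380 389 203 211
gouge 0.64 [387. 205.] 376 390 202 213
top [ 0.185 -0.049  1.371] [0.714, -0.696, 0.061, -0.056] [[399.17245822   0.         282.51807608]
 [  0.         399.17245822 209.16050182]
 [  0.           0.           1.        ]] -0.09408350246972999
sharpener 0.74 [304. 196.] 245 376 165 234
selector_top 0.44 [327. 199.] 290 377 166 229
cover_handle 0.9 [327. 198.] 289 377 166 230
selector 0.72 [266. 185.] 261 275 17
[... 254 characters left out ...]
 224
{'time_s': 1.0, 'qpos': array([ 1.12298587e+00,  1.50490528e-01,  1.43738931e+00,  2.09077364e-05,
        1.55381837e+00, -1.34015712e-01]), 'qd': array([-0.00061987, -0.00010064, -0.00027107,  0.00038305,  0.00078229,
       -0.00062749]), 'tau': array([ 5.80767228e-04, -7.12794614e+01, -5.71064830e+01, -8.76609147e-05,
        1.26504201e-03, -2.75137336e-05]), 'position': array([0.17749255, 0.54688666, 0.23127729]), 'eef_rot': array([ 1.56254621e-01,  9.87716807e-01, -4.75580469e-05, -2.51500316e-05]), 'contact_force': array([-0.38033685,  0.00505794,  0.33710881]), 'ft_torque': array([ 0.02592181, -0.00139553, -0.01425495]), 'grasp_force': 0.0, 'width': 0.08516582665268285} -0.0187
```

```bash
python3 - <<'E'
import cv2,numpy as np
a=cv2.imread("pics/top0.png")[140:260,140:440]; b=cv2.imread("pics/scene0.png")[150:270,210:400]
cv2.imwrite("pics/ta.png",cv2.resize(a,(780,312),interpolation=cv2.INTER_CUBIC)); 
cv2.imwrite("pics/sa.png",cv2.resize(b,(760,480),interpolation=cv2.INTER_CUBIC))
E
```

```text
(no output)
```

View pics/ta.png

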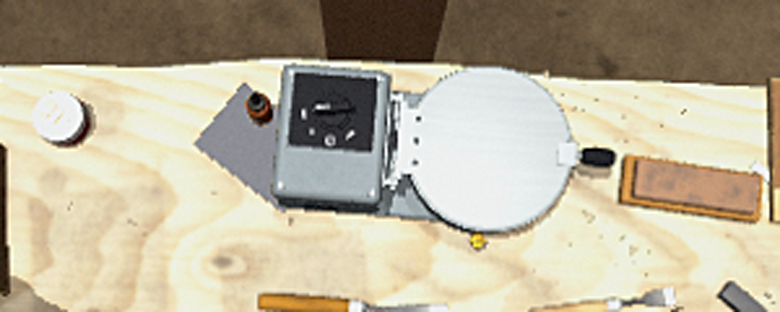

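View pics/sa.png

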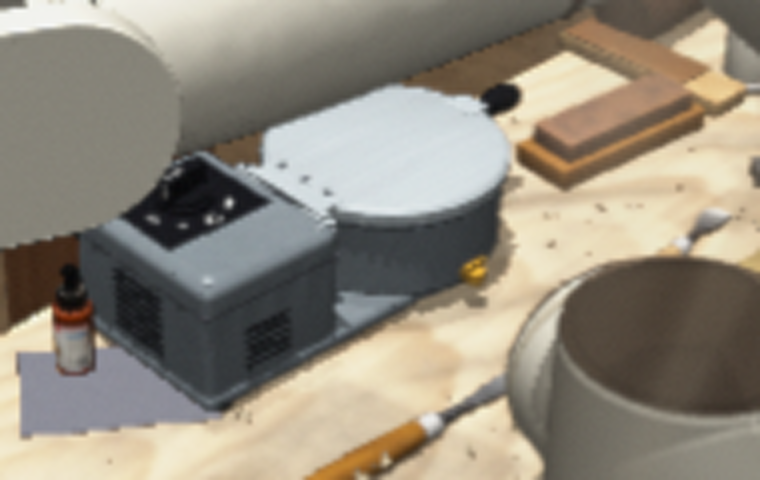

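```bash
cat > h.py <<'E'
from station import robot
import cv2,numpy as np
from scipy.spatial.transform import Rotation as R
from scipy.optimize import least_squares
def ray(uv,k):
    K=np.array(k["camera_matrix"]); d=np.array([k["k1"],0,0,0,0.]); 
    p=cv2.undistortPoints(np.array([[uv]],float),K,d)[0,0]
    return np.array(k["rotation"])@np.array([p[0],p[1],1])
def onz(uv,k,z):
    r=ray(uv,k); o=np.array(k["origin"]); return o+r*(z-o[2])/r[2]
def proj(P,k):
    K=np.array(k["camera_matrix"]); Rm=np.array(k["rotation"]); p=Rm.T@(np.array(P)-k["origin"])
    s=p[:2]/p[2]; s=s*(1+k["k1"]*(s@s)); return K[:2,:2]@s+K[:2,2]
def world(p,m): # m=x,y,yaw ; p in mm machine
    c,s=np.cos(m[2]),np.sin(m[2]); p=np.array(p)/1000
    return np.array([m[0]+c*p[0]-s*p[1],m[1]+s*p[0]+c*p[1],p[2]])
def fit(obs): # obs list of (point mm, uv, calib)
    f=lambda m:np.concatenate([proj(world(p,m),k)-uv for p,uv,k in obs])
    r=least_squares(f,[0.5,-0.1,0]); return r.x,r.fun.reshape(-1,2)
E
python3 - <<'E'
from h import *
k=robot.calibration("top"); ks=robot.calibration("scene")
c=lambda x,y:(140+x/2.6-.5+.2,140+y/2.6-.5+.2)
cs=lambda x,y:(210+x/4-.4,150+y/4-.4)
obs=[((25,127,154),c(331,107),k),((0,-209,108),c(597,157),k),((0,-70,104),c(491,149),k),((0,-210,102),cs(500,98),ks)]
m,e=fit(obs); print(m.round(4),np.degrees(m[2]),e.round(1).tolist())
for n,p in dict(knob=(25,127,144),handle=(0,-210,100),hinge=(0,45,100)).items(): print(n,world(p,m).round(3))
E
```

```text
Traceback (most recent call last):
  File "h.py", line 19, in fit
    r=least_squares(f,[0.5,-0.1,0]); return r.x,r.fun.reshape(-1,2)
  File "h.py", line 18, in <lambda>
    f=lambda m:np.concatenate([proj(world(p,m),k)-uv for p,uv,k in obs])
                               ~~~~^^^^^^^^^^^^^^
  File "h.py", line 12, in proj
    K=np.array(k["camera_matrix"]); Rm=np.array(k["rotation"]); p=Rm.T@(np.array(P)-k["origin"])
                                                                  ~~~~^^~~~~~~~~~~~~~~~~~~~~~~~~
ValueError: matmul: Input operand 1 has a mismatch in its core dimension 0, with gufunc signature (n?,k),(k,m?)->(n?,m?) (size 3 is different from 4)
```

```bash
sed -i 's/np.array(k\["rotation"\])/R.from_quat(k["rotation"]).as_matrix()/' h.py
cat > m0.py <<'E'
from h import *
k=robot.calibration("top"); ks=robot.calibration("scene")
c=lambda x,y:(140+x/2.6-.5+.2,140+y/2.6-.5+.2)
cs=lambda x,y:(210+x/4-.4,150+y/4-.4)
obs=[((25,127,154),c(331,107),k),((0,-209,108),c(597,157),k),((0,-70,104),c(491,149),k),((0,-210,102),cs(500,98),ks)]
m,e=fit(obs); print(m.round(4),np.degrees(m[2]),e.round(1).tolist())
for n,p in dict(knob=(25,127,144),handle=(0,-210,100),hinge=(0,45,100)).items(): print(n,world(p,m).round(3))
kw=robot.calibration("wrist"); o=robot.get_obs(); T=R.from_quat(o["eef_rot"])
print("cam in tool",T.inv().apply(np.array(kw["origin"])-o["position"]),(T.inv()*R.from_quat(kw["rotation"])).as_matrix().round(3),kw["camera_matrix"])
print(T.as_matrix().round(3))
E
python3 m0.py
```

```text
[ 0.4463 -0.1299 -0.0578] -3.3106645976400837 [[-0.1, -0.0], [0.7, 0.2], [-1.3, -0.0], [0.4, -1.4]]
knob [ 0.479 -0.005  0.144]
handle [ 0.434 -0.34   0.1  ]
hinge [ 0.449 -0.085  0.1  ]
cam in tool [ 0.07104453 -0.0010681  -0.14234968] [[ 0.001 -0.961 -0.278]
 [ 1.     0.001 -0.   ]
 [ 0.001 -0.278  0.961]] [[337.12853271   0.         279.3129281 ]
 [  0.         337.12853271 213.64421724]
 [  0.           0.           1.        ]]
[[-0.951  0.309 -0.   ]
 [ 0.309  0.951 -0.   ]
 [ 0.    -0.    -1.   ]]
```

```bash
cat >> h.py <<'E'
def delta(pos,yaw_y,o=None):
    """units row to get to TCP pos, tool down, closing axis at world angle yaw_y (deg)"""
    o=o or robot.get_obs(); T=R.from_quat(o["eef_rot"]); a=np.radians(yaw_y)
    y=np.array([np.cos(a),np.sin(a),0]); z=np.array([0,0,-1.]); G=R.from_matrix(np.c_[np.cross(y,z),y,z])
    return np.r_[T.inv().apply(np.array(pos)-o["position"])/.25,(T.inv()*G).as_rotvec()/(np.pi/4)].round(3)
E
python3 - <<'E'
from h import *
print(delta([.479,-.005,.25],6.5))
E
```

```text
[-1.829 -1.727 -0.075 -0.     0.     1.456]
```

Call:
send_rows --rows '[[[-0.91,-0.86,-0.04,0,0,0.73],[-0.91,-0.86,-0.04,0,0,0.73],[-0.91,-0.86,-0.04,0,0,0.73],[-0.91,-0.86,-0.04,0,0,0.73],[-0.91,-0.86,-0.04,0,0,0.73],[-0.91,-0.86,-0.04,0,0,0.73],[-0.91,-0.86,-0.04,0,0,0.73],[-0.91,-0.86,-0.04,0,0,0.73]]]' --jaw 0.6

```text
time_s: 1.67
position: [0.3287, 0.2691, 0.2417]
eef_rot: [0.43, 0.903, 0.0, 0.001]
contact_force: [-0.8, 0.9, -0.4]
width: 0.0513
grasp_force: 0.0
```

```bash
python3 -c "
from h import *
o=robot.get_obs();print(o['time_s'],o['position'],o['qpos'],delta([.479,-.005,.25],6.5))"
```

```text
1.6667 [0.32868191 0.2690715  0.24168203] [ 5.04931342e-01 -1.73357249e-01  1.73686313e+00 -9.47497835e-04
  1.57734325e+00 -1.77184250e-01] [-1.23e+00 -2.24e-01 -3.20e-02  1.00e-03  1.00e-03  7.24e-01]
```

Call:
send_rows --rows '[[[-1,-0.18,-0.03,0,0,0.72],[-1,-0.18,-0.03,0,0,0.72],[-1,-0.18,-0.03,0,0,0.72],[-1,-0.18,-0.03,0,0,0.72],[-1,-0.18,-0.03,0,0,0.72],[-1,-0.18,-0.03,0,0,0.72],[-1,-0.18,-0.03,0,0,0.72]]]'

```text
time_s: 2.25
position: [0.4527, 0.0449, 0.2487]
eef_rot: [0.666, 0.746, -0.001, 0.001]
contact_force: [0.3, 2.0, -0.6]
width: 0.0514
grasp_force: 0.0
```

```bash
cat > w.py <<'E'
from h import *
import sys
n=sys.argv[1]
k=robot.calibration("wrist"); im=robot.grab_frame("wrist"); cv2.imwrite(f"pics/{n}.png",im[:,:,::-1])
o=robot.get_obs(); print(o["time_s"],o["position"].round(4),o["qd"].round(2))
import json; json.dump({a:np.array(b).tolist() for a,b in k.items()},open(f"{n}.json","w"))
E
python3 w.py w1
```

```text
2.3 [0.4519 0.0466 0.2485] [ 0.08 -0.03  0.03  0.02  0.01  0.06]
```

View pics/w1.png

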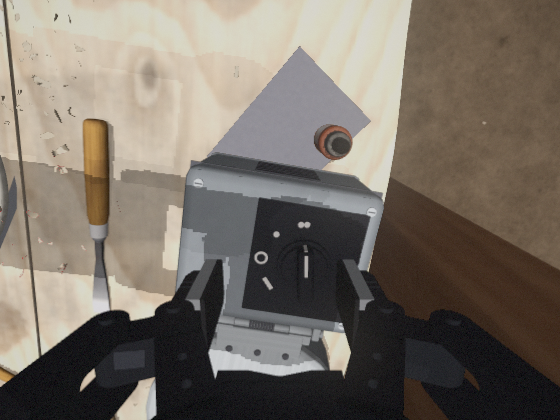

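```bash
python3 -c "
import cv2
a=cv2.imread('pics/w1.png')[150:350,170:400]; cv2.imwrite('pics/w1z.png',cv2.resize(cv2.convertScaleAbs(a,alpha=2.0,beta=20),(690,600),interpolation=cv2.INTER_CUBIC))"
```

```text
(no output)
```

View pics/w1z.png

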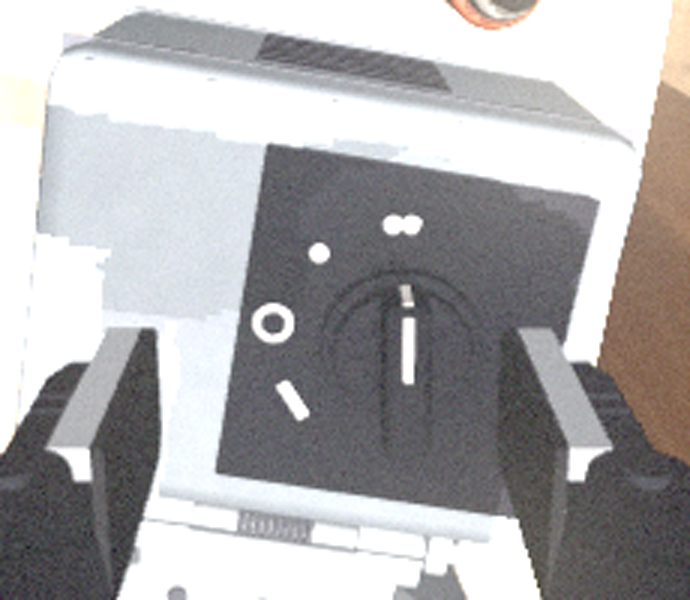

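```bash
cat > m1.py <<'E'
from h import *
import json
k=json.load(open("w1.json")); kt=robot.calibration("top"); ks=robot.calibration("scene")
z=lambda x,y:np.array([170+x/3-.33,150+y/3-.33])
c=lambda x,y:np.array([140+x/2.6-.3,140+y/2.6-.3])
def f(v,full=False):
    m=v[:3]; r=v[3]; zz=v[4]; E=[]
    for a,uv in ((0,(272,323)),(40,(319,253)),(80,(402,225)),(-40,(293,400))):
        t=np.radians(180-a); E.append(proj(world((25+r*np.cos(t),127+r*np.sin(t),122.5),m),k)-z(*uv))
    t=np.radians(180-80.2); E.append(proj(world((25+22.5*np.cos(t),127+22.5*np.sin(t),154),m),k)-z(408,309))
    E.append((proj(world((0,-209,108),m),kt)-c(597,157))*1.5)
    E.append((proj(world((0,-210,102),m),ks)-(210+500/4-.4,150+98/4-.4))*1.)
    return np.ravel(E)
s=least_squares(f,[.446,-.13,-.058,36,0]); m=s.x[:3]
print(s.x.round(4),np.degrees(m[2]),s.fun.reshape(-1,2).round(1).tolist())
for n,p in dict(knob=(25,127,144),handle=(0,-210,100),hinge=(0,45,100)).items(): print(n,world(p,m).round(4))
np.save("m.npy",m)
y=np.degrees(m[2])-80.2+90
print(y,delta([*world((25,127,144),m)[:2],.19],y),delta([*world((25,127,144),m)[:2],.139],y))
E
python3 m1.py
```

```text
[ 0.4461 -0.1313 -0.0543 35.9411  0.    ] -3.1123289646298877 [[1.3, -0.4], [-0.4, -0.4], [-0.5, -0.7], [-0.3, -0.7], [0.1, 1.0], [1.7, 0.2], [0.6, -1.6]]
knob [ 0.4779 -0.0059  0.144 ]
handle [ 0.4347 -0.341   0.1   ]
hinge [ 0.4485 -0.0864  0.1   ]
6.687671035370116 [-0.22   0.08   0.234 -0.001  0.001 -0.004] [-0.22   0.08   0.438 -0.001  0.001 -0.004]
```

Call:
send_rows --rows '[[[-0.22,0.08,0.1,0,0,0],[-0.22,0.08,0.23,0,0,0],[-0.22,0.08,0.3,0,0,0],[-0.22,0.08,0.38,0,0,0],[-0.22,0.08,0.43,0,0,0],[-0.22,0.08,0.43,0,0,0]]]'

```text
time_s: 2.8
position: [0.4755, -0.0014, 0.1389]
eef_rot: [0.664, 0.748, -0.001, -0.002]
contact_force: [-0.6, 0.0, 0.0]
width: 0.0509
grasp_force: 0.0
```

```bash
python3 w.py w2; python3 -c "
from h import *
m=np.load('m.npy');print(delta([*world((25,127,144),m)[:2],.139],6.7), robot.get_obs()['contact_force'])"
```

```text
2.85 [ 0.4761 -0.0015  0.1406] [ 0.   -0.02 -0.04 -0.    0.02 -0.  ]
[-0.018  0.005  0.006 -0.003 -0.001  0.003] [-0.53179692  0.91627305  0.30321157]
```

View pics/w2.png

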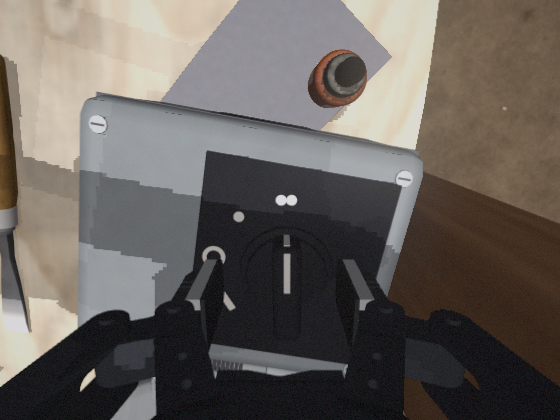

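Call:
send_rows --rows '[[[-0.02,0.005,0.006,0,0,0],[-0.02,0.005,0.006,0,0,0],[-0.02,0.005,0.006,0,0,0],[-0.02,0.005,0.006,0,0,0],[-0.02,0.005,0.006,0,0,0],[-0.02,0.005,0.006,0,0,0]]]' --jaw 0 --squeeze 50

```text
time_s: 3.35
position: [0.4793, -0.0072, 0.1409]
eef_rot: [0.664, 0.748, 0.0, 0.001]
contact_force: [-0.2, -1.1, 5.7]
width: 0.0113
grasp_force: 50.2
```

Call:
send_rows --rows '[[[0,0,0,0,0,-0.1],[0,0,0,0,0,-0.2],[0,0,0,0,0,-0.3],[0,0,0,0,0,-0.4],[0,0,0,0,0,-0.5],[0,0,0,0,0,-0.6],[0,0,0,0,0,-0.7],[0,0,0,0,0,-0.8],[0,0,0,0,0,-0.89],[0,0,0,0,0,-0.89]]]'

```text
time_s: 4.18
position: [0.4805, -0.0066, 0.141]
eef_rot: [0.366, 0.931, 0.001, 0.002]
contact_force: [13.3, 6.1, 0.1]
width: 0.011
grasp_force: 49.4
```

```bash
python3 -c "
from h import *
m=np.load('m.npy');o=robot.get_obs();T=R.from_quat(o['eef_rot']).as_matrix();print(np.degrees(np.arctan2(T[1,1],T[0,1])),o['qpos'],o['ft_torque'],o['position'],delta(o['position'],86.9))"
```

```text
47.11108656562045 [-1.75352348e-01 -7.51491260e-04  1.78510584e+00  1.79020772e-03
  1.35265306e+00 -9.97973603e-01] [ 1.1098468  -2.317458   -0.04757081] [ 0.4804702  -0.00655737  0.14095114] [ 0.     0.     0.     0.004  0.005 -0.884]
```

Call:
send_rows --rows '[[[0,0,0,0,0,-0.1],[0,0,0,0,0,-0.2],[0,0,0,0,0,-0.3],[0,0,0,0,0,-0.4],[0,0,0,0,0,-0.5],[0,0,0,0,0,-0.6],[0,0,0,0,0,-0.7],[0,0,0,0,0,-0.8],[0,0,0,0,0,-0.88],[0,0,0,0,0,-0.88],[0,0,0,0,0,-0.88]]]'

```text
time_s: 5.1
position: [0.481, -0.0053, 0.141]
eef_rot: [0.031, 1.0, 0.002, 0.003]
contact_force: [19.5, 18.7, -2.3]
width: 0.0115
grasp_force: 49.2
```

Call:
send_rows --rows '[[[0,0,0,0,0,0],[0,0,0,0,0,0],[0,0,0,0,0,0],[0,0,0,0,0,0]]]' --jaw 0.6

```text
time_s: 5.43
position: [0.4787, -0.0072, 0.14]
eef_rot: [0.031, 1.0, -0.0, 0.0]
contact_force: [-0.9, -0.1, -0.6]
width: 0.0516
grasp_force: 0.0
```

Call:
send_rows --rows '[[[0,0,-0.1,0,0,0],[0,0,-0.2,0,0,0],[0,0,-0.36,0,0,0],[0,0,-0.5,0,0,0],[0,0,-0.5,0,0,0]]]'

```text
time_s: 5.85
position: [0.4802, -0.0075, 0.2716]
eef_rot: [0.031, 1.0, -0.001, 0.004]
contact_force: [0.8, 0.2, 1.4]
width: 0.0514
grasp_force: 0.0
```

```bash
python3 w.py w3; python3 -c "
import cv2
a=cv2.imread('pics/w3.png')[100:400,80:480]; cv2.imwrite('pics/w3z.png',cv2.resize(cv2.convertScaleAbs(a,alpha=1.6,beta=20),(800,600),interpolation=cv2.INTER_CUBIC))"
```

```text
5.9 [ 0.4797 -0.0074  0.2683] [-0.    0.03  0.09  0.   -0.04 -0.  ]
```

View pics/w3z.png

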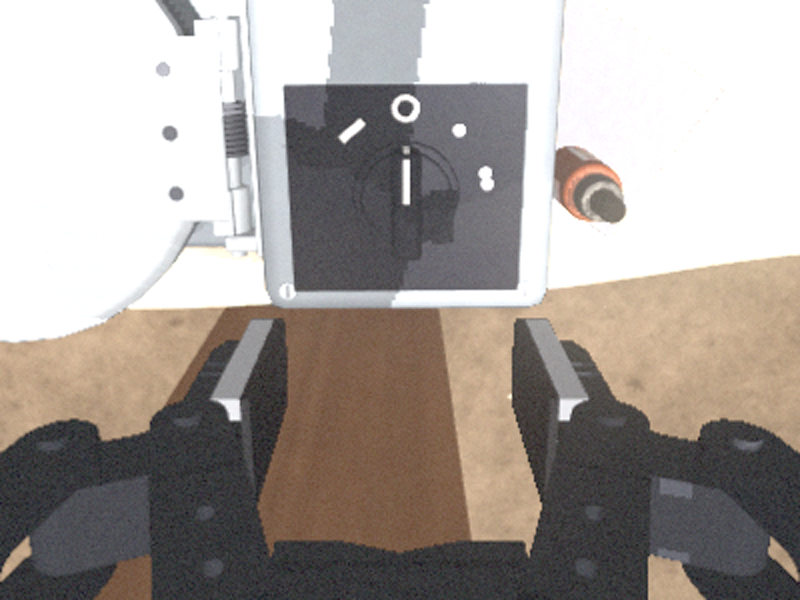

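```bash
python3 - <<'E'
from h import *
m=np.load('m.npy'); h=world((0,-210,100),m); y=np.degrees(m[2])
print(delta([h[0],h[1],.22],y),robot.get_obs()["qpos"])
c=np.array([.255,-.019])
for t in np.radians(np.arange(2.5,31,2.5)): print([round(v,3) for v in((.255*(1-np.cos(t))-.019*np.sin(t))/.25,0,(-.019-.255*np.sin(t)+.019*np.cos(t))/.25,0,-t/(np.pi/4),0)])
E
```

```text
[ 0.097 -1.343  0.194  0.005  0.006  1.989] [-1.76150238e-01 -6.40192862e-02  1.58669477e+00 -2.16101474e-04
  1.61331441e+00 -1.68428697e+00]
[np.float64(-0.002), 0, np.float64(-0.045), 0, np.float64(-0.056), 0]
[np.float64(-0.003), 0, np.float64(-0.089), 0, np.float64(-0.111), 0]
[np.float64(-0.001), 0, np.float64(-0.134), 0, np.float64(-0.167), 0]
[np.float64(0.002), 0, np.float64(-0.178), 0, np.float64(-0.222), 0]
[np.float64(0.008), 0, np.float64(-0.223), 0, np.float64(-0.278), 0]
[np.float64(0.015), 0, np.float64(-0.267), 0, np.float64(-0.333), 0]
[np.float64(0.024), 0, np.float64(-0.31), 0, np.float64(-0.389), 0]
[np.float64(0.036), 0, np.float64(-0.353), 0, np.float64(-0.444), 0]
[np.float64(0.049), 0, np.float64(-0.396), 0, np.float64(-0.5), 0]
[np.float64(0.063), 0, np.float64(-0.438), 0, np.float64(-0.556), 0]
[np.float64(0.08), 0, np.float64(-0.48), 0, np.float64(-0.611), 0]
[np.float64(0.099), 0, np.float64(-0.52), 0, np.float64(-0.667), 0]
```

Call:
send_rows --rows '[[[0.07,-0.9,0.1,0,0,1],[0.07,-0.9,0.1,0,0,1],[0.07,-0.9,0.1,0,0,1],[0.07,-0.9,0.1,0,0,1],[0.07,-0.9,0.1,0,0,1],[0.07,-0.9,0.1,0,0,1],[0.07,-0.9,0.1,0,0,1]]]'

```text
time_s: 6.48
position: [0.4458, -0.2341, 0.238]
eef_rot: [0.417, 0.909, -0.0, -0.001]
contact_force: [0.4, 1.3, 0.2]
width: 0.0511
grasp_force: 0.0
```

```bash
python3 - <<'E'
from h import *
m=np.load('m.npy'); h=world((0,-210,100),m); y=np.degrees(m[2])
print(delta([h[0],h[1],.20],y),robot.get_obs()["qpos"])
E
```

```text
[-0.295 -0.313  0.152 -0.003 -0.002  0.974] [-6.36005653e-01  1.34570480e-04  1.58513978e+00 -1.04001776e-03
  1.55879990e+00 -1.34690501e+00]
```

Call:
send_rows --rows '[[[-0.29,-0.31,0.14,0,0,0.97],[-0.29,-0.31,0.14,0,0,0.97],[-0.29,-0.31,0.14,0,0,0.97],[-0.29,-0.31,0.14,0,0,0.97],[-0.29,-0.31,0.14,0,0,0.97],[-0.29,-0.31,0.14,0,0,0.97],[-0.29,-0.31,0.14,0,0,0.97],[-0.29,-0.31,0.14,0,0,0.97]]]'

```text
time_s: 7.15
position: [0.4368, -0.3361, 0.2042]
eef_rot: [0.72, 0.694, -0.0, -0.0]
contact_force: [0.7, 0.1, 0.6]
width: 0.051
grasp_force: 0.0
```

```bash
python3 w.py w4; python3 - <<'E'
from h import *
import json
m=np.load('m.npy'); h=world((0,-210,100),m); y=np.degrees(m[2]); k=json.load(open("w4.json"))
for p in ((0,-232,113),(0,-188,113),(0,-210,113),(-13,-210,100),(13,-210,100)): print(p,proj(world(p,m),k).round())
print(delta([h[0],h[1],.081],y),robot.get_obs()["qpos"])
E
```

```text
7.2 [ 0.4369 -0.3361  0.2044] [ 0.   -0.   -0.01 -0.    0.   -0.01]
(0, -232, 113) [277. 251.]
(0, -188, 113) [278. 193.]
(0, -210, 113) [278. 223.]
(-13, -210, 100) [261. 217.]
(13, -210, 100) [295. 218.]
[-0.02  -0.008  0.494 -0.001 -0.     0.025] [-7.95427938e-01  1.12004820e-01  1.53499236e+00 -1.65208616e-04
  1.49526468e+00 -7.60829846e-01]
```

View pics/w4.png

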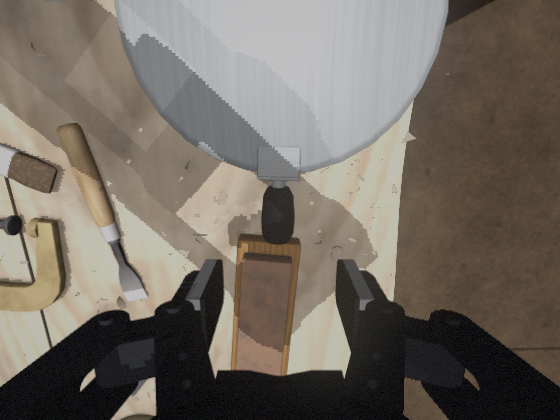

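Call:
send_rows --rows '[[[-0.012,-0.008,0.1,0,0,0.025],[-0.012,-0.008,0.2,0,0,0.025],[-0.012,-0.008,0.3,0,0,0.025],[-0.012,-0.008,0.4,0,0,0.025],[-0.012,-0.008,0.46,0,0,0.025],[-0.012,-0.008,0.494,0,0,0.025],[-0.012,-0.008,0.494,0,0,0.025],[-0.012,-0.008,0.494,0,0,0.025]]]'

```text
time_s: 7.87
position: [0.4351, -0.3393, 0.0818]
eef_rot: [0.727, 0.687, -0.0, 0.0]
contact_force: [-0.2, 0.2, 0.7]
width: 0.0513
grasp_force: 0.0
```

Call:
send_rows --rows '[[[0,0,0,0,0,0],[0,0,0,0,0,0],[0,0,0,0,0,0],[0,0,0,0,0,0],[0,0,0,0,0,0],[0,0,0,0,0,0]]]' --jaw 0 --squeeze 60

```text
time_s: 8.37
position: [0.4351, -0.3395, 0.0817]
eef_rot: [0.727, 0.686, -0.0, 0.0]
contact_force: [-1.0, -3.7, 2.2]
width: 0.0235
grasp_force: 58.7
```

Call:
send_rows --rows '[[[-0.002,0,-0.045,0,-0.056,0],[-0.003,0,-0.089,0,-0.111,0],[-0.001,0,-0.134,0,-0.167,0],[0.002,0,-0.178,0,-0.222,0],[0.002,0,-0.178,0,-0.222,0]]]'

```text
time_s: 8.78
position: [0.4352, -0.3386, 0.1277]
eef_rot: [0.724, 0.684, -0.065, 0.062]
contact_force: [-5.3, -8.6, -0.7]
width: 0.0237
grasp_force: 59.4
```

```bash
cat > s.py <<'E'
from h import *
m=np.load('m.npy'); o=robot.get_obs(); T=R.from_quat(o["eef_rot"]).as_matrix()
g=o["position"]-.019*T[:,2]; d=g-world((0,45,100),m); c,s=np.cos(m[2]),np.sin(m[2])
loc=np.array([c*d[0]+s*d[1],-s*d[0]+c*d[1],d[2]])
print("grasp rel hinge",loc.round(4),"angle",np.degrees(np.arctan2(loc[2],-loc[1])).round(2),"r",np.hypot(*loc[1:]).round(4),"tilt",np.degrees(np.arccos(-T[2,2])).round(2))
print(o["time_s"],o["qpos"].round(3),o["contact_force"].round(1),o["ft_torque"].round(2),o["width"],o["grasp_force"])
E
python3 s.py
```

```text
grasp rel hinge [ 0.0004 -0.2492  0.0464] angle 10.55 r 0.2535 tilt 10.24
8.7833 [-0.719  0.101  1.717 -0.15   1.216 -0.617] [-5.3 -8.6 -0.7] [-1.27  0.71 -0.11] 0.02372377431679306 59.39978364855051
```

Call:
send_rows --rows '[[[-0.002,0,-0.045,0,-0.056,0],[-0.003,0,-0.089,0,-0.111,0],[-0.001,0,-0.134,0,-0.167,0],[0.002,0,-0.178,0,-0.222,0],[0.008,0,-0.223,0,-0.278,0],[0.015,0,-0.267,0,-0.333,0],[0.024,0,-0.31,0,-0.389,0],[0.036,0,-0.353,0,-0.444,0],[0.049,0,-0.396,0,-0.5,0],[0.063,0,-0.438,0,-0.556,0],[0.063,0,-0.438,0,-0.556,0]]]'

```text
time_s: 9.7
position: [0.4372, -0.3035, 0.2319]
eef_rot: [0.693, 0.654, -0.22, 0.207]
contact_force: [-7.3, -8.1, 4.2]
width: 0.0236
grasp_force: 59.9
```

```bash
python3 s.py
```

```text
grasp rel hinge [ 0.0005 -0.2064  0.1474] angle 35.54 r 0.2537 tilt 35.15
9.7 [-0.424 -0.057  1.773 -0.604  1.242 -0.221] [-7.3 -8.1  4.2] [-1.04  0.82 -0.59] 0.023576929515527506 59.92966867983341
```

Call:
send_rows --rows '[[[-0.002,0,-0.045,0,-0.056,0],[-0.003,0,-0.089,0,-0.111,0],[-0.001,0,-0.134,0,-0.167,0],[0.002,0,-0.178,0,-0.222,0],[0.008,0,-0.223,0,-0.278,0],[0.015,0,-0.267,0,-0.333,0],[0.024,0,-0.31,0,-0.389,0],[0.036,0,-0.353,0,-0.444,0],[0.049,0,-0.396,0,-0.5,0],[0.063,0,-0.438,0,-0.556,0],[0.063,0,-0.438,0,-0.556,0],[0.063,0,-0.438,0,-0.556,0]]]'

```text
time_s: 10.7
position: [0.4413, -0.2286, 0.3112]
eef_rot: [0.63, 0.595, -0.364, 0.342]
contact_force: [-2.1, -3.7, 4.4]
width: 0.0233
grasp_force: 60.0
```

Call:
send_rows --rows '[[[0,0,0,0,0,0],[0,0,0,0,0,0],[0,0,0,0,0,0],[0,0,0,0,0,0],[0,0,0,0,0,0],[0,0,0,0,0,0]]]'

```text
time_s: 11.2
position: [0.4413, -0.2286, 0.3112]
eef_rot: [0.63, 0.594, -0.364, 0.343]
contact_force: [-1.6, -0.7, -0.8]
width: 0.0233
grasp_force: 60.0
```

```bash
python3 s.py; python3 -c "
from h import *
im=robot.grab_frame('scene');cv2.imwrite('pics/s2.png',cv2.resize(im[110:290,180:420,::-1],(800,600)))
print(robot.get_obs()['qd'].round(3))"
```

```text
grasp rel hinge [ 0.0006 -0.126   0.2207] angle 60.28 r 0.2541 tilt 60.0
11.2 [-0.058 -0.047  1.811 -1.055  1.475  0.168] [-1.6 -0.7 -0.8] [ 0.7   0.08 -0.17] 0.023329346680911064 60.0169819034636
[ 0.001 -0.002 -0.    -0.001  0.001  0.   ]
```

View pics/s2.png

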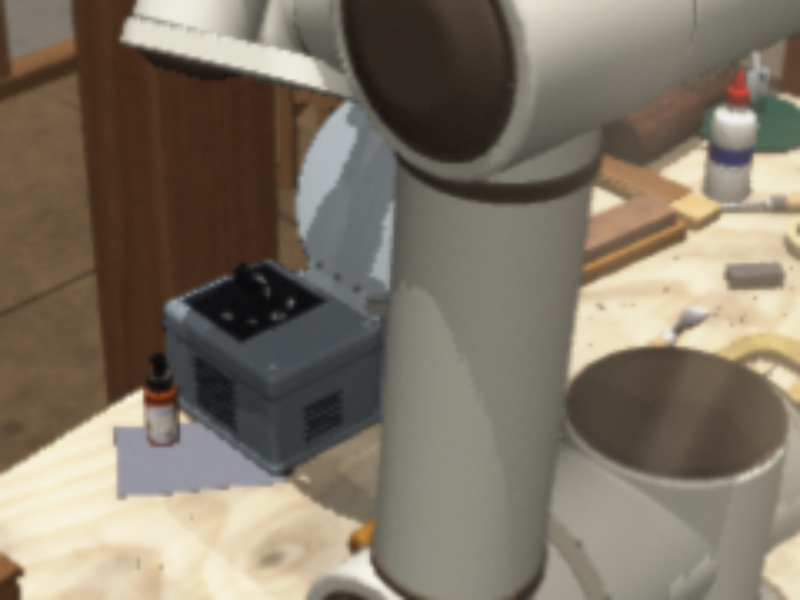

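The picture shows the cover raised behind the housing (about pixel 350,200), with the bottle, whetstone and gouge where they were. The arm is still and gripping, with the handle at 60.3°.

```bash
python3 -c "
from station import robot
print(robot.sign_off())"
```

```text
the job is handed in; nothing more can be done
None
```

The selector is at off, the arm is holding the cover still at about 60° by its handle, the bystanders were not touched, and the job is handed in; the hand-in call returned no verdict.

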